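# Seat the lower cast on the articulator and hold it down for the screw

## Robot

A 6-joint arm with a two-finger parallel gripper is mounted at the origin on the work surface. World frame = base frame: x ahead of the robot, y to its left, z up, the work surface at z = 0. Lengths are in m, angles in rad, forces in N, time in s.
With the tool pointing down it reaches from about 0.25 to 0.725 m from the base axis. Payload 4 kg.
Tool frame: the origin (TCP) lies midway between the tips of the shut fingers; the grasp point (between the pads) lies 19 mm behind it (bot.grip_depth is the distance from the TCP to the grasp point, in m); z points along the fingers, y is the line along which they close (so a half turn about z gives the same grasp; the last joint's range is limited). The gripper opens to 85 mm and grips with 20 to 120 N. Pads are 22 mm wide; open, the fingers measure 114 mm over their backs; the gripper's body (76 mm by 85 mm) begins 54 mm behind the grasp point. The pads swing forward as they close: fully open they stand 13 mm farther back than shut.
Start: joints at [-1.12, 0.241, 0.005, 1.335, 0, 1.571], TCP at [0.218, -0.45, 0.231] pointing down, gripper open.
Joint ranges: [-2.72, 2.72], [-1.05, 1.87], [-1.09, 1.28], [-1.99, 2.15], [-1.42, 1.44], [-3.14, 3.14]. Speed limits (rad/s): [2.79, 2.79, 3.14, 3.14, 3.14, 3.14].

## Interface

Orientations are given as a unit quaternion [x, y, z, w].
In Python, from workcell import bot gives the robot as it stands.
- The arm moves only by the shell command python3 -m creep 'ROWS'. ROWS is JSON, one flat list of numbers, 5 for each row, row after row: the shift along the world's x, y, z in m, then the turn about the world's z in rad, then the finger opening in m, from 0 to 0.0854. In form: [x, y, z, twist, claw, x, y, z, twist, claw, ...]. A call has 1 to 10 rows; each row is the pose to reach, as a shift and turn from the pose commanded when the call began; what a row does not reach only later rows make up. A row lasts 1/12 s, in which the tool goes at most 41.7 mm and 7.16 degrees, less where a joint would pass 70% of its speed; a pose out of reach is approached as far as the arm can. A call with a gripper value outside its range is refused whole. The fingers move at their own pace and stop on an object; the grip force is fixed at half the most. Time passes only in rows, so rows that repeat a pose let the fingers close. It gives the time, the measured TCP pose, the force, the opening and the grip force at its end, in the units of the state.
- bot.get_obs(): the state, without advancing time (a new reading comes with each control period).
- bot.camera(name): name is "scene" or "side" or "wrist"; returns a dict with "pixels" (384x512x3 uint8, red, green, blue), "camera_matrix" (3x3 intrinsics, pixels), "extrinsics" (4x4, takes a point from world to camera coordinates); the wrist camera has in their place "T_tool_cam" (4x4, takes a point from camera to tool coordinates, whose origin is the TCP and whose axes are the flange's). Camera axes: x right, y down, z forward; pixel columns grow to the right and rows downward; lengths in m; the calibration is good to about 2 mm. The wrist camera is an equidistant fisheye: a pixel r from the principal point sees the ray r / f radians off the axis. A picture is of the moment at which its call begins: read the wrist's pose just before it. There is no depth.
- bot.job_done(): hands the job in; it is judged then, once.
Trained networks look in the newest picture that a camera, given by its name, has taken for a name from the list of things; names that differ only in an ending like _2 or _b are one class to them, and where a whole thing is asked for, a point or a joint stands for the part that bears it (a point fixed in the world has none). Each returns a list of dicts, best first, with "score" (0 to 1); they miss things now and then, are a little off and sometimes report something else, mostly with a low value. They report only what shows in the picture. A call takes as long as a camera call. They do not tell look-alikes from the thing itself.
- bot.look_for(camera, thing): "centre" ([column, row] as shares, 0 to 1, of the picture: columns of its width, rows of its height, amid what is visible of it).
- bot.place_of(camera, thing): "centre" ([column, row] as shares, 0 to 1, of the picture: columns of its width, rows of its height: a listed point, or the origin of a listed thing).
The state is a dict: "clock": time; "joint_pos": joint angles; "joint_vel": joint speeds; "tau": joint torques, N m; "eef_pos": TCP position; "tool_rot": TCP orientation; "ft_force": force on the tool from outside, world axes, zero at the start; "ft_torque": the same for the moment, N m; "grip_width": finger opening in m; "grasp_force": force on a finger pad.
Only numpy, scipy, OpenCV 4.12 (cv2) and the standard library are available. Lean on these libraries where they do the work, as an engineer would, in place of code of your own. Each camera call takes 0.05 s, during which the arm holds its last target. There are 200 camera calls.

## Task

Put the loose lower dental cast back on the articulator's lower frame: handle it gently, by its stone base and never by the teeth, and set its mounting plate over the two locating pins, front teeth towards the front of the frame, until it sits flush on the round seat. Then be my third hand while I tighten the screw from below: press the cast straight down onto the seat with a steady 8 to 16 newtons for at least three seconds, and finish still pressing like that, without letting go. Leave the upper member, the bowl, the knife and the spatula where they are.

Things in the scene. Friction and masses are not known exactly. Their poses are not given: they have to be found in the camera images.
- cast: Loose lower dental cast, white stone, standing teeth up on the bench, 57.5 mm high, 250 to 390 g. Origin: centre of the underside of its white plastic mounting plate (46 x 54 mm in x, y, 8 mm thick); x to the front teeth, z up. The plate has two through holes 8 mm wide, 8 mm deep at x = -10, y = +-17 mm. Above it a round stone collar, at most 55 mm across, to 26 mm height, then the base.
- cast_base (a point): Grasping point in the middle of the cast's stone base, in the cast's frame x = -9, y = 0, z = 37 mm. The base spans heights 26 to 48 mm; its flat parallel sides are 60 mm apart (y = +-30 mm) and run from x = -30 to +2 mm; flat back at x = -30, rounded front to x = +32 mm.
- teeth: Horseshoe of teeth on top of the cast, one piece with it, 10 mm high, open at the back, at least 1.5 mm inside the base's outline. Origin on the cast's axis 48 mm above the plate's underside, axes as the cast's. Not to be touched.
- cast_front (a point): Point at the tips of the front teeth: in the cast's frame x = 24, y = 0, z = 57.5 mm.
- articulator: Lower frame of the articulator, aluminium, 195 mm long, firm on three feet. Origin on the bench under the round seat's centre; x to its front, a narrow arm (28 mm wide, 34 mm high) with a small round table (42 mm high) at x = 92 mm. At the rear two posts (18 x 15 mm, x = -78, y = +-56 mm) with balls on top, 128 mm high; black knobs on them reach y = +-80 mm.
- seat (a point): Centre of the top of the flat round seat, 54 mm across, 38 mm above the bench; axes as the articulator's. The cast is home when its origin is here, x axes alike. Frame, seat and cast are rigid, without any spring: once the cast is home, a millimetre of further commanded travel already gives a push of newtons.
- pin_left (a point): Tip of the left locating pin, at x = -10, y = +17, z = +7 mm from the seat's centre; the right pin is its mirror image at y = -17 mm. Bullet-nosed steel, 6 mm across for the lowest 3 mm, tapering to 2 mm at the tip; they enter the holes of the cast's plate with 1 mm play all round, one way round only.
- upper_member: The articulator's upper member, lifted off and laid upside down, with the upper cast screwed to it teeth up (the palate is filled in, the cast stands on an aluminium bar): about 190 x 160 mm, 60 mm high, with a thin upright rod to 103 mm at its front. Origin on the bench under its cast, x to its front. Leave alone.
- mixing_bowl: Blue rubber mixing bowl, 124 mm across, 85 mm high; origin under its centre. Leave alone.
- plaster_knife: Plaster knife lying along its x axis, round dark wooden handle 19 mm thick, steel blade to +x, 175 mm long; origin on the bench near the middle. Leave alone.
- spatula: Plaster spatula lying along its x axis, wooden handle to -x, steel blade to +x, 225 mm long, 14 mm high; origin on the bench near the middle. Leave alone.
There are look-alikes about, which are no part of the job. Of the things that look like the cast, the smallest one is meant.

How it is judged:
By the outcome, as a careful person would: the job done as asked, in the order asked, and still so for the second after the job is handed in, while the arm keeps its last pose, push and grip.
It also fails if it takes over 54 s, if anything falls off the work surface, if the arm or the gripper's body presses on something with over 40 N, if the wrist force passes 120 N, or if a joint passes its speed limit or range.

## Working session

There is one attempt and no reset: what is moved stays moved. The work goes in short steps, Python scripts to look and compute and a shell command to move; the robot and the scene stay as the last step left them, time stands still between calls to the robot, and variables do not carry over. Pictures are saved under pics/ and viewed, at most 10 in all, crops included, and the job is handed in when it is done.

```bash
mkdir -p pics; ls
cat > h.py <<'E'
from workcell import bot
import numpy as np, cv2
def snap(c,f=None):
    o=bot.get_obs(); d=bot.camera(c)
    if f: cv2.imwrite('pics/'+f,np.array(d['pixels'])[:,:,::-1])
    return o,d
E
python3 - <<'E'
from h import *
ims=[]
for c in ['scene','side']:
    o,d=snap(c,c+'0.png'); print(c,d['camera_matrix'],d['extrinsics'])
    for n in ['cast','cast_base','teeth','cast_front','articulator','seat','pin_left','upper_member']:
        print(n,[(round(r['score'],2),np.round(np.array(r['centre'])*[512,384],1).tolist()) for r in bot.place_of(c,n)])
print(o)
E
```

```text
pics
scene [[359.09784523   0.         254.99480714]
 [  0.         359.09784523 187.86171546]
 [  0.           0.           1.        ]] [[-0.4997989   0.86611697  0.00651627  0.26349432]
 [ 0.73532233  0.42827463 -0.52524462 -0.35775263]
 [-0.45771402 -0.25772512 -0.85092634  1.6504715 ]
 [ 0.          0.          0.          1.        ]]
cast [(0.85, [196.8, 195.4]), (0.64, [204.1, 165.1]), (0.43, [201.6, 165.6])]
cast_base [(0.77, [166.6, 162.0]), (0.68, [199.2, 185.6]), (0.63, [205.4, 160.4])]
teeth [(0.64, [165.2, 164.9]), (0.51, [198.4, 182.0]), (0.37, [202.7, 156.1])]
cast_front [(0.86, [191.2, 189.1]), (0.8, [158.1, 166.4]), (0.68, [199.5, 160.6])]
articulator []
seat [(0.94, [295.6, 228.8]), (0.34, [206.0, 160.0])]
pin_left [(0.71, [301.4, 230.7]), (0.47, [264.5, 174.7]), (0.45, [379.5, 217.3])]
upper_member [(0.93, [224.8, 231.3])]
side [[432.09897113   0.         259.38104656]
 [  0.         432.09897113 199.57973804]
 [  0.           0.           1.        ]] [[-0.88811101 -0.45953365  0.00936239  0.46768357]
 [-0.33770103  0.63856427 -0.6915155   0.23236828]
 [ 0.311796
[... 573 characters left out ...]
clock': 0.45, 'joint_pos': array([-1.12000615e+00,  2.40640185e-01,  4.90302831e-03,  1.33518908e+00,
        1.70328987e-05,  1.57079368e+00]), 'joint_vel': array([ 0.00211151, -0.00138617,  0.0003974 ,  0.00192896, -0.00019095,
        0.00041038]), 'tau': array([ 6.05577661e-04, -3.71811461e+01,  2.52395082e+01,  3.89460722e-03,
        6.89599187e-05,  5.70570535e-06]), 'eef_pos': array([ 0.21782399, -0.45000982,  0.23124929]), 'tool_rot': array([ 9.74705587e-01,  2.23492763e-01, -6.21577904e-06, -6.52154267e-05]), 'ft_force': array([ 0.28188555, -1.22136474, -1.50691394]), 'ft_torque': array([-0.01991703, -0.0117887 ,  0.00718264]), 'grasp_force': 0.0, 'grip_width': 0.08529448444074532}
```

Run:
```python
import cv2
a=cv2.imread('pics/scene0.png');b=cv2.imread('pics/side0.png')
cv2.imwrite('pics/sc_big.png',cv2.resize(a[90:300,110:390],None,fx=2.8,fy=2.8,interpolation=3))
cv2.imwrite('pics/sd_big.png',cv2.resize(b[90:300,130:400],None,fx=2.8,fy=2.8,interpolation=3))
```

```text
(no output)
```

View pics/sc_big.png

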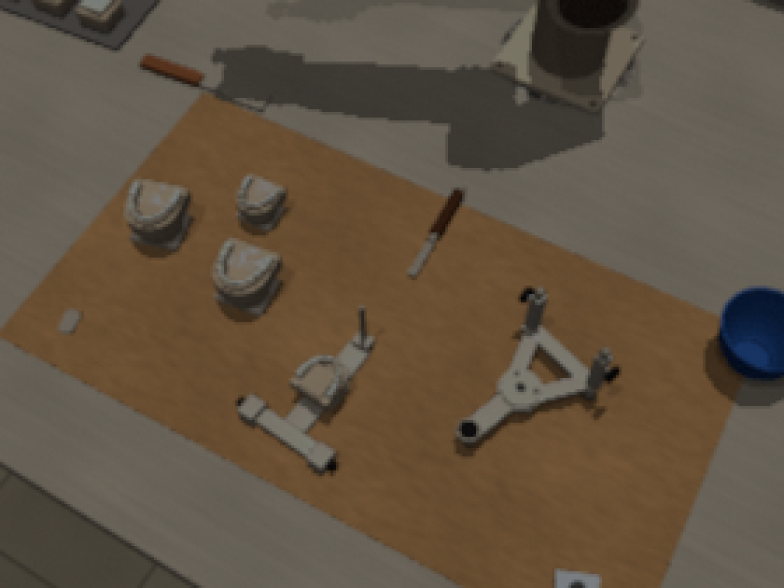

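View pics/sd_big.png

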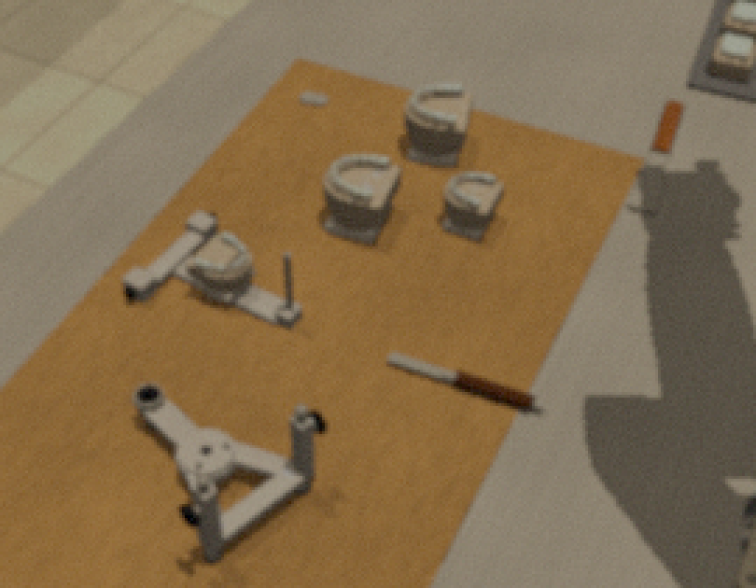

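Casts in the scene picture are at (166,166), (203,162) and (198,187), with the side view showing them at (286,135), (298,162) and (259,160). The one at scene (203,162) / side (298,162) is clearly the smallest, so it is the one meant. The others are larger copies, and the cast at scene (224,225) belongs to the upper member. The frame's seat is at scene (296,228), front arm pointing to (277,244).

```bash
cat >> h.py <<'E'
def ray(d,px):
    K=np.array(d['camera_matrix']);E=np.array(d['extrinsics']);R=E[:3,:3]
    v=R.T@np.linalg.solve(K,[px[0],px[1],1]); return -R.T@E[:3,3], v/np.linalg.norm(v)
def tri(rays):
    A=sum(np.eye(3)-np.outer(v,v) for c,v in rays); b=sum((np.eye(3)-np.outer(v,v))@c for c,v in rays)
    p=np.linalg.solve(A,b); return p,[np.linalg.norm(np.cross(p-c,v)) for c,v in rays]
E
python3 - <<'E'
from h import *
_,s=snap('scene');_,t=snap('side')
im=cv2.resize(s['pixels'][135:205,140:230],None,fx=8,fy=8,interpolation=3)[:,:,::-1]
cv2.imwrite('pics/crop1.png',im)
for n,a,b in [('base',(205.4,160.4),(298.7,158.8)),('front',(199.5,160.6),(290.1,154.2)),('cast',(203,165.4),(295.9,169.4)),('seat',(295.6,228.8),(205.9,253.5)),('pinL?',(301.4,230.7),(199.8,252.4)),('upper',(224.8,231.3),(211.2,195.4))
 ,('table',(277,243.5),(183,231)),('big1',(198.4,182),(261.6,155)),('big2',(165.2,164.9),(283.9,127))]:
    p,r=tri([ray(s,a),ray(t,b)]); print(n,p.round(4),np.round(r,4))
E
```

```text
base [ 0.5103 -0.2406  0.0531] [0.0041 0.0041]
front [ 0.5371 -0.2443  0.0674] [0.0046 0.0046]
cast [ 0.5151 -0.2519  0.0032] [0.0041 0.0041]
seat [0.5866 0.2044 0.0242] [0.0009 0.0009]
pinL? [0.5926 0.226  0.0481] [0.0037 0.0037]
upper [ 0.7121 -0.0231 -0.013 ] [0.0007 0.0007]
table [0.6781 0.176  0.0396] [0.0001 0.0001]
big1 [ 0.6186 -0.1947  0.0658] [0.0016 0.0016]
big2 [ 0.617  -0.3544  0.0695] [0.003 0.003]
```

View pics/crop1.png

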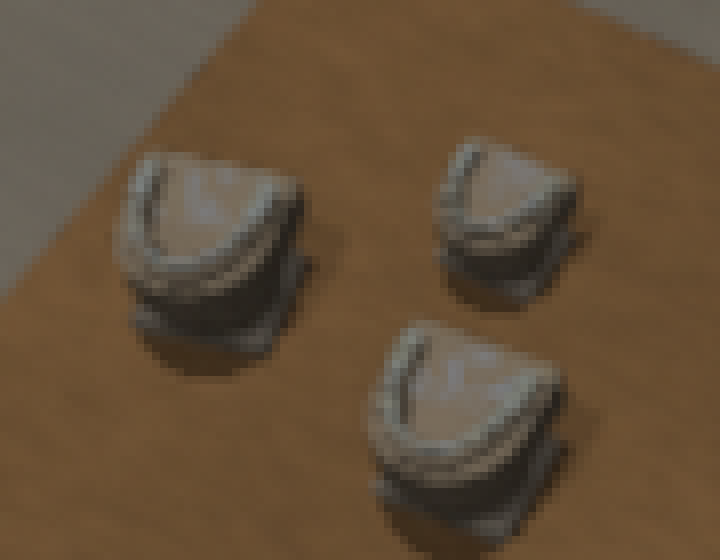

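The crop confirms it: the cast at crop (510,220), scene (203,162), is clearly smaller than the two at crop (205,250) and (465,430). It stands at about (0.515,-0.245). Next I hover over it, turning as I go.

```bash
python3 -m creep '[0.29,0.205,0.03,1.2,0.085,0.29,0.205,0.03,1.2,0.085,0.29,0.205,0.03,1.2,0.085,0.29,0.205,0.03,1.2,0.085,0.29,0.205,0.03,1.2,0.085,0.29,0.205,0.03,1.2,0.085,0.29,0.205,0.03,1.2,0.085,0.29,0.205,0.03,1.2,0.085,0.29,0.205,0.03,1.2,0.085,0.29,0.205,0.03,1.2,0.085]'
python3 -m creep '[0,0,0,1.25,0.085,0,0,0,1.25,0.085,0,0,0,1.25,0.085,0,0,0,1.25,0.085,0,0,0,1.25,0.085,0,0,0,1.25,0.085,0,0,0,1.25,0.085,0,0,0,1.25,0.085,0,0,0,1.25,0.085,0,0,0,1.25,0.085]'
python3 - <<'E'
from h import *
o,d=snap('wrist','w1.png'); print(o['clock'],o['joint_pos'],o['eef_pos'],o['tool_rot'],o['ft_force']); print({k:v for k,v in d.items() if k!='pixels'})
for n in ['cast','cast_base','teeth','cast_front']:
    print(n,[(round(r['score'],2),np.round(np.array(r['centre'])*[512,384],1).tolist()) for r in bot.place_of('wrist',n)])
E
```

```text
clock: 1.83
eef_pos: [0.5119, -0.2417, 0.2612]
tool_rot: [0.674, 0.739, 0.001, 0.001]
ft_force: [0.6, -0.2, 0.5]
grip_width: 0.0853
grasp_force: 0.0
clock: 2.67
eef_pos: [0.5078, -0.245, 0.2612]
tool_rot: [0.117, 0.993, 0.0, -0.0]
ft_force: [0.1, -0.0, 0.2]
grip_width: 0.0847
grasp_force: 0.0
2.6667 [-4.49563944e-01  3.60732711e-01  2.47875181e-01  1.45811693e+00
 -1.96442152e-05 -2.14976997e-01] [ 0.50782497 -0.24504099  0.26122084] [ 1.17024708e-01  9.93129000e-01  1.97680945e-05 -8.73998483e-05] [ 0.14229762 -0.03285549  0.19523405]
{'camera_matrix': array([[297.31863964,   0.        , 258.08604547],
       [  0.        , 297.31863964, 187.91768152],
       [  0.        ,   0.        ,   1.        ]]), 'T_tool_cam': array([[-1.45407679e-03, -9.58232420e-01, -2.85986914e-01,
         7.20670536e-02],
       [ 9.99998763e-01, -1.22198338e-03, -9.90013477e-04,
        -7.70873075e-06],
       [ 5.99191753e-04, -2.85988000e-01,  9.58233012e-01,
        -1.41672531e-01],
       [ 0.00000000e+00,  0.00000000e+00,  0.00000000e+00,
         1.00000000e+00]])}
cast [(0.81, [199.6, 235.9]), (0.79, [308.7, 224.7]), (0.66, [254.0, 162.2])]
cast_base [(0.84, [252.0, 155.6]), (0.77, [186.3, 249.3]), (0.75, [313.8, 232.6])]
teeth [(0.97, [189.6, 257.3]), (0.95, [252.2, 170.9]), (0.85, [321.0, 246.3])]
cast_front [(0.66, [324.8, 269.8]), (0.58, [260.8, 189.1]), (0.56, [202.4, 278.2])]
```

View pics/w1.png

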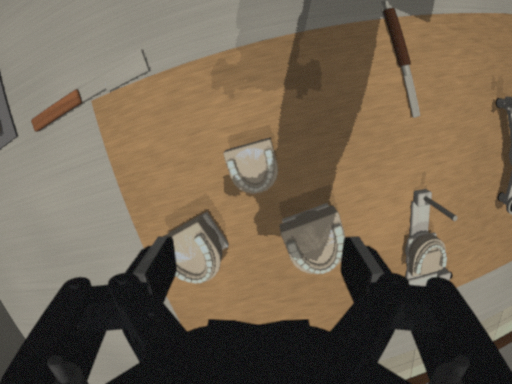

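The smallest cast sits at about (252,165) in the wrist view, with its front teeth towards (257,190). The two big ones are at (197,248) and (313,238). I'll take a second wrist view from another place to triangulate.

```bash
cat >> h.py <<'E'
from scipy.spatial.transform import Rotation as Ro
from scipy.optimize import least_squares
def wray(o,d,px):
    K=np.array(d['camera_matrix']);T=np.array(d['T_tool_cam']);R=Ro.from_quat(o['tool_rot']).as_matrix()
    u=(np.array(px)-K[:2,2])/K[0,0]; th=np.linalg.norm(u); v=np.array([*(u/th*np.sin(th)),np.cos(th)])
    return R@T[:3,3]+o['eef_pos'], R@T[:3,:3]@v
def hits(o,d,names,near,rad=0.035):
    "network points in wrist view whose ray passes near (world point per name)"
    out={}
    for n in names:
        for r in bot.place_of('wrist',n):
            px=np.array(r['centre'])*[512,384]; c,v=wray(o,d,px)
            if np.linalg.norm(np.cross(near-c,v))<rad: out.setdefault(n,[]).append((round(r['score'],2),px.round(1).tolist(),(c,v)))
    return out
E
cat > m.py <<'E'
from h import *
import pickle,os,sys
o,d=snap('wrist',sys.argv[1]); near=np.array(eval(sys.argv[2])); names=sys.argv[3].split(','); f=sys.argv[4]
L=pickle.load(open(f,'rb')) if os.path.exists(f) else []
h=hits(o,d,names,near); L.append({k:v[0] for k,v in h.items()}); pickle.dump(L,open(f,'wb'))
print(o['clock'],{k:[x[:2] for x in v] for k,v in h.items()})
for n in names:
    r=[l[n][2] for l in L if n in l]
    if len(r)>1: p,e=tri(r); print(n,p.round(4),np.round(e,4))
E
python3 m.py w1b.png '[.515,-.245,.04]' cast,cast_base,teeth,cast_front cast.pkl
python3 -m creep '[0,0.06,-0.04,0,0.085,0,0.06,-0.04,0,0.085,0,0.06,-0.04,0,0.085]'
python3 m.py w2.png '[.515,-.245,.04]' cast,cast_base,teeth,cast_front cast.pkl
python3 -m creep '[-0.05,-0.12,-0.02,0,0.085,-0.05,-0.12,-0.02,0,0.085,-0.05,-0.12,-0.02,0,0.085,-0.05,-0.12,-0.02,0,0.085,-0.05,-0.12,-0.02,0,0.085]'
python3 m.py w3.png '[.515,-.245,.04]' cast,cast_base,teeth,cast_front cast.pkl
```

```text
2.9167 {'cast': [(0.76, [249.6, 160.9])], 'cast_base': [(0.67, [252.8, 155.7])], 'teeth': [(0.75, [252.0, 172.1]), (0.67, [261.4, 189.4])], 'cast_front': [(0.93, [257.8, 188.6])]}
clock: 3.42
eef_pos: [0.5051, -0.1806, 0.2175]
tool_rot: [0.119, 0.993, 0.002, -0.004]
ft_force: [-0.4, 0.4, -0.6]
grip_width: 0.0847
grasp_force: 0.0
3.4167 {'cast': [(0.63, [204.4, 184.2])], 'cast_base': [(0.61, [198.0, 181.9])], 'teeth': [(0.71, [194.5, 198.0])], 'cast_front': [(0.7, [200.5, 219.6])]}
cast [ 0.5214 -0.261  -0.0302] [0.0019 0.0019]
cast_base [ 0.5024 -0.2503  0.0386] [0.0012 0.0012]
teeth [ 0.5177 -0.2556  0.0525] [0.0004 0.0004]
cast_front [ 0.5369 -0.2524  0.0674] [0.0012 0.0012]
clock: 4.08
eef_pos: [0.4566, -0.3085, 0.2014]
tool_rot: [0.123, 0.992, -0.0, 0.0]
ft_force: [-0.4, 0.3, 0.0]
grip_width: 0.0849
grasp_force: 0.0
4.0833 {'cast': [(0.67, [314.7, 197.7])], 'cast_base': [(0.91, [319.2, 198.3])], 'teeth': [(0.73, [318.5, 213.0])], 'cast_front': [(0.85, [325.1, 235.6])]}
cast [ 0.5142 -0.2545  0.004 ] [0.0044 0.0026 0.0021]
cast_base [ 0.503  -0.2508  0.0366] [0.0015 0.001  0.0007]
teeth [ 0.5186 -0.2566  0.0454] [0.0013 0.0012 0.0018]
cast_front [ 0.5399 -0.2545  0.0575] [0.0016 0.0018 0.0007]
```

Run:
```python
import cv2
a=cv2.imread('pics/w3.png')
cv2.imwrite('pics/w3c.png',cv2.resize(a[165:260,265:385],None,fx=6,fy=6,interpolation=2))
```

```text
(no output)
```

View pics/w3c.png

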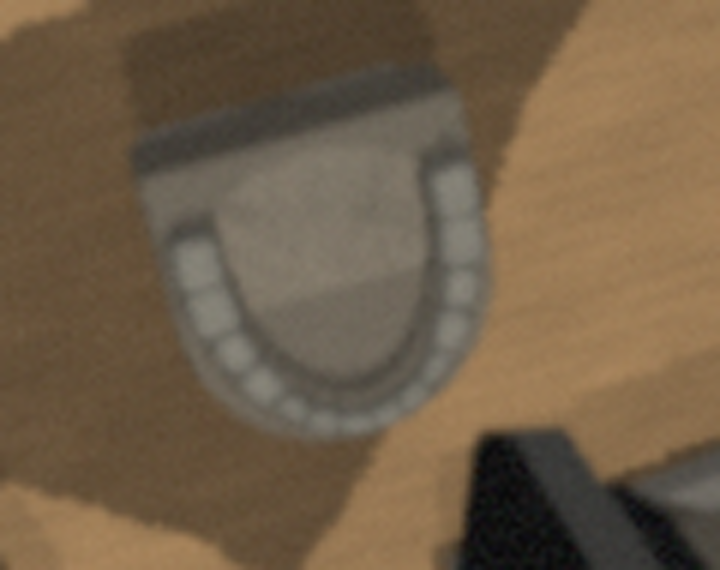

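The small cast from above: the back edge of its base runs from crop (140,178) to (455,95), and its rounded front is at (325,437).

Run:
```python
from h import *
o=bot.get_obs(); d=bot.camera('wrist')
P=[]
for px in [(140,178),(455,95),(325,437)]:
    c,v=wray(o,d,np.array(px)/6+[265,165]); P.append(c+v*(.048-c[2])/v[2])
P=np.array(P);print(P.round(4)); e=P[1]-P[0]
yaw=np.arctan2(e[1],e[0])-np.pi/2; print('width',np.linalg.norm(e),'yaw',yaw)
x=np.array([np.cos(yaw),np.sin(yaw)]); m=(P[0]+P[1])[:2]/2
print('len',(P[2,:2]-m)@x,'origin',m+30*x/1000,'base',m+.021*x)
a=2*np.arctan2(o['tool_rot'][1],o['tool_rot'][0])-np.pi/2; print('toolY',a, 'turn',yaw+np.pi/2-a, o['eef_pos'],o['joint_pos'])
```

```text
[[ 0.4892 -0.2794  0.048 ]
 [ 0.4877 -0.2215  0.048 ]
 [ 0.5474 -0.2559  0.048 ]]
width 0.05782489341127431 yaw 0.025630638437332376
len 0.05883457806101453 origin [ 0.51844273 -0.24968044] base [ 0.50944569 -0.24991109]
toolY 1.3315899188775178 turn 0.26483704635471117 [ 0.45869684 -0.30421598  0.20189599] [-5.85781932e-01  3.53265919e-01  8.31252361e-02  1.29965587e+00
  3.09578587e-04 -3.46575369e-01]
```

```bash
python3 -m creep '[0.049,0.054,-0.06,0.2,0.085,0.049,0.054,-0.06,0.2,0.085,0.049,0.054,-0.06,0.2,0.085,0.049,0.054,-0.06,0.2,0.085]'
python3 m.py w4.png '[.515,-.245,.04]' cast,cast_base,teeth,cast_front cast.pkl
python3 - <<'E'
import cv2
a=cv2.imread('pics/w4.png')
cv2.imwrite('pics/w4c.png',cv2.resize(a[130:260,190:330],None,fx=5,fy=5,interpolation=2))
E
```

```text
clock: 4.72
eef_pos: [0.5069, -0.2474, 0.1387]
tool_rot: [0.018, 1.0, 0.001, -0.002]
ft_force: [-0.1, -0.3, -0.7]
grip_width: 0.085
grasp_force: 0.0
4.7167 {'cast': [(0.63, [253.5, 185.4])], 'cast_base': [(0.9, [251.6, 187.0]), (0.72, [251.2, 187.9])], 'cast_front': [(0.76, [251.0, 232.8])]}
cast [ 0.5139 -0.2538  0.0048] [0.0049 0.0024 0.0014 0.0017]
cast_base [ 0.5037 -0.2514  0.037 ] [0.0023 0.0009 0.0002 0.0027]
teeth [ 0.5186 -0.2566  0.0454] [0.0013 0.0012 0.0018]
cast_front [ 0.5399 -0.2546  0.0571] [0.0016 0.0019 0.0005 0.0004]
```

View pics/w4c.png

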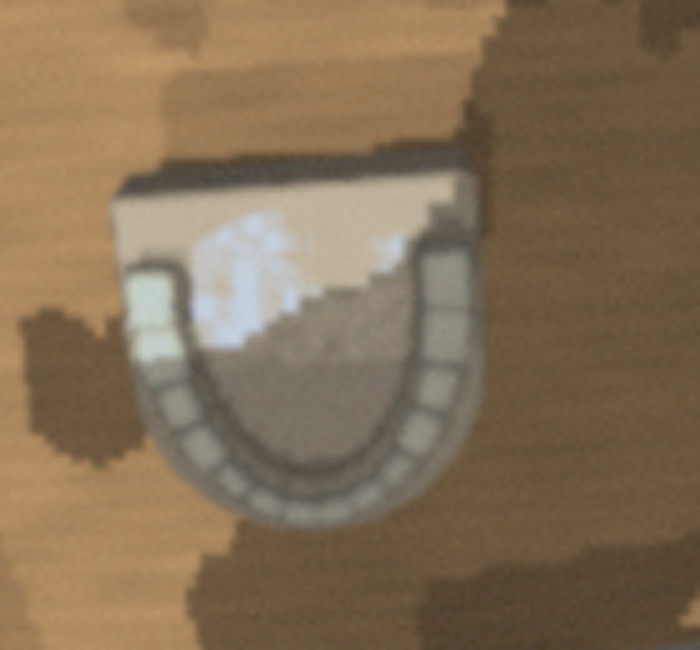

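The cast is centred under the camera: its back corners are at crop (115,195) and (472,170), and its front is at (308,527).

Run:
```python
from h import *
o=bot.get_obs(); d=bot.camera('wrist')
P=[]
for px in [(115,195),(472,170),(308,527),(132,345),(482,345)]:
    c,v=wray(o,d,np.array(px)/5+[190,130]); P.append(c+v*(.048-c[2])/v[2])
P=np.array(P);print(P.round(4)); e=P[1]-P[0]
yaw=np.arctan2(e[1],e[0])-np.pi/2; print('width',np.linalg.norm(e),'yaw',yaw)
for k,l in((0,3),(1,4)): print('side yaw',np.arctan2(*(P[l]-P[k])[1::-1]))
x=np.array([np.cos(yaw),np.sin(yaw)]); m=(P[0]+P[1])[:2]/2
print('len',(P[2,:2]-m)@x,'base',m+.021*x)
a=2*np.arctan2(o['tool_rot'][1],o['tool_rot'][0])-np.pi/2; print('toolY',a, 'turn',yaw+np.pi/2-a, o['eef_pos'],o['ft_force'])
```

```text
[[ 0.4881 -0.289   0.048 ]
 [ 0.4865 -0.2303  0.048 ]
 [ 0.5493 -0.2602  0.048 ]
 [ 0.5142 -0.2883  0.048 ]
 [ 0.5167 -0.2292  0.048 ]]
width 0.05865662822891623 yaw 0.02695210321378516
side yaw 0.0257534699262595
side yaw 0.03698308050517725
len 0.061947348399815326 base [ 0.50829793 -0.25908032]
toolY 1.5287423736689663 turn 0.06900605633971546 [ 0.50721475 -0.25214432  0.14294059] [-0.46856164 -0.59239088 -0.83356988]
```

Run:
```python
from h import *
o,d=snap('wrist','w5.png'); o2=bot.get_obs(); print(o['eef_pos'],o2['eef_pos'])
a=cv2.imread('pics/w4.png')[145:250,205:300]; b=cv2.imread('pics/w5.png')
def best(s):
    t=cv2.resize(a,None,fx=s,fy=s); r=cv2.matchTemplate(b,t,cv2.TM_CCOEFF_NORMED); _,v,_,l=cv2.minMaxLoc(r); return v,s,l
v,s,l=max(best(s) for s in np.arange(.94,1.061,.01)); print(v,s,l)
P=[]
for px in [(115,195),(472,170),(308,527),(132,345),(482,345)]:
    q=(np.array(px)/5+[190,130]-[205,145])*s+l
    c,vv=wray(o,d,q); P.append(c+vv*(.048-c[2])/vv[2])
P=np.array(P);print(P.round(4)); e=P[1]-P[0]
yaw=np.arctan2(e[1],e[0])-np.pi/2; print('width',np.linalg.norm(e),'yaw',yaw)
for k,l in((0,3),(1,4)): print('side yaw',np.arctan2(*(P[l]-P[k])[1::-1]))
x=np.array([np.cos(yaw),np.sin(yaw)]); m=(P[0]+P[1])[:2]/2
print('len',(P[2,:2]-m)@x,'base',m+.021*x)
for n in ['cast_base','cast_front']:
    z={'cast_base':.037,'cast_front':.0575}[n]
    for r in bot.place_of('wrist',n)[:2]:
        c,vv=wray(o,d,np.array(r['centre'])*[512,384]); print(n,r['score'],c+vv*(z-c[2])/vv[2])
```

```text
[ 0.50710756 -0.25222323  0.14286021] [ 0.50697299 -0.25221519  0.1426976 ]
0.9545477032661438 0.98 (212, 143)
[[ 0.4862 -0.2832  0.048 ]
 [ 0.4846 -0.2259  0.048 ]
 [ 0.5457 -0.2548  0.048 ]
 [ 0.5115 -0.2823  0.048 ]
 [ 0.514  -0.2247  0.048 ]]
width 0.05726522827742726 yaw 0.027530786725489476
side yaw 0.032521580728192785
side yaw 0.041313104872402036
len 0.060248922219309754 base [ 0.50636337 -0.25396728]
cast_base 0.8 [ 0.63297656 -0.19308714  0.037     ]
cast_base 0.58 [ 0.50330641 -0.2531192   0.037     ]
cast_front 0.78 [ 0.53999062 -0.25424721  0.0575    ]
```

```bash
python3 -m creep '[-0.001,-0.0015,-0.04,0.06,0.085,-0.001,-0.0015,-0.08,0.06,0.085,-0.001,-0.0015,-0.11,0.06,0.085,-0.001,-0.0015,-0.13,0.06,0.085,-0.001,-0.0015,-0.13,0.06,0.085,-0.001,-0.0015,-0.13,0.06,0.085,-0.001,-0.0015,-0.13,0.06,0.085]'
python3 -m creep '[0,0,0,0,0.075,0,0,0,0,0.07,0,0,0,0,0.066,0,0,0,0,0.063,0,0,0,0,0.06,0,0,0,0,0.058,0,0,0,0,0.056,0,0,0,0,0.055,0,0,0,0,0.054,0,0,0,0,0.054]'
python3 -m creep '[0,0,0,0,0.05,0,0,0,0,0.05,0,0,0,0,0.05]'
```

```text
clock: 5.75
eef_pos: [0.507, -0.2534, 0.0129]
tool_rot: [-0.009, 1.0, -0.001, 0.001]
ft_force: [1.1, 1.2, 0.3]
grip_width: 0.0847
grasp_force: 0.0
clock: 6.58
eef_pos: [0.5065, -0.2533, 0.0127]
tool_rot: [-0.01, 1.0, -0.001, 0.001]
ft_force: [-1.1, -0.9, 5.6]
grip_width: 0.0594
grasp_force: 65.6
clock: 6.83
eef_pos: [0.5065, -0.2533, 0.0126]
tool_rot: [-0.01, 1.0, -0.001, 0.001]
ft_force: [-0.7, -0.0, 6.2]
grip_width: 0.0591
grasp_force: 65.6
```

```bash
python3 -m creep '[0,0,0.01,0,0.05,0,0,0.03,0,0.05,0,0,0.06,0,0.05,0,0,0.1,0,0.05,0,0,0.14,0,0.05,0,0,0.17,0,0.05,0,0,0.19,0,0.05,0,0,0.19,0,0.05,0,0,0.19,0,0.05]'
python3 - <<'E'
from h import *
o,d=snap('wrist','w6.png'); print(o['clock'],o['eef_pos'],o['ft_force'],o['joint_pos'])
for n in ['cast','cast_base','teeth','cast_front','seat','pin_left','articulator']:
    print(n,[(round(r['score'],2),np.round(np.array(r['centre'])*[512,384],1).tolist()) for r in bot.place_of('wrist',n)])
E
```

```text
clock: 7.58
eef_pos: [0.5062, -0.2526, 0.2021]
tool_rot: [-0.01, 1.0, -0.0, 0.001]
ft_force: [0.1, 0.3, -4.4]
grip_width: 0.059
grasp_force: 65.4
7.5833 [ 0.50617151 -0.25255896  0.20213812] [ 0.11095449  0.27481721 -4.44278883] [-4.62919200e-01  3.82680229e-01  1.26909830e-01  1.31307991e+00
  1.94825936e-04 -4.82222461e-01]
cast [(0.67, [170.6, 238.1]), (0.59, [257.1, 245.0])]
cast_base [(0.98, [259.9, 261.9]), (0.73, [157.7, 250.5])]
teeth []
cast_front []
seat []
pin_left []
articulator []
```

```bash
python3 -m creep '[0.02,0.04,0,-0.05,0.05,0.03,0.08,0,-0.1,0.05,0.03,0.12,0,-0.15,0.05,0.03,0.16,0,-0.2,0.05,0.03,0.2,0,-0.25,0.05,0.03,0.24,0,-0.3,0.05,0.03,0.27,0,-0.32,0.05,0.03,0.29,0,-0.32,0.05,0.03,0.3,0,-0.32,0.05,0.03,0.3,0,-0.32,0.05]'
python3 -m creep '[0,0,0,0,0.05,0,0,0,0,0.05,0,0,0,0,0.05]'
python3 m.py w7.png '[.587,.204,.038]' seat,pin_left,articulator seat.pkl
```

```text
clock: 8.82
eef_pos: [0.5357, 0.0494, 0.201]
tool_rot: [0.148, 0.989, 0.0, -0.0]
ft_force: [-0.4, -0.5, -2.5]
grip_width: 0.0589
grasp_force: 65.7
clock: 9.07
eef_pos: [0.5359, 0.0459, 0.2012]
tool_rot: [0.151, 0.989, -0.0, -0.0]
ft_force: [-0.7, 0.6, -2.4]
grip_width: 0.0593
grasp_force: 65.7
9.0667 {'pin_left': [(0.92, [422.3, 167.2])], 'articulator': [(0.74, [391.7, 167.7])]}
```

```bash
N=seat,pin_left,pin_right,articulator; python3 -m creep '[-0.04,0.04,0,0,0.05,-0.05,0.08,0,0,0.05,-0.05,0.1,0,0,0.05,-0.05,0.1,0,0,0.05,-0.05,0.1,0,0,0.05,-0.05,0.1,0,0,0.05]'
N=seat,pin_left,articulator; python3 m.py w8.png '[.587,.204,.038]' $N seat.pkl
python3 -m creep '[-0.0,0.04,0.01,0,0.05,-0.0,0.08,0.02,0,0.05,0,0.11,0.02,0,0.05,0,0.11,0.02,0,0.05,0,0.11,0.02,0,0.05,0,0.11,0.02,0,0.05]'
python3 m.py w9.png '[.587,.204,.038]' $N seat.pkl
python3 - <<'E'
import cv2,numpy as np
a=cv2.imread('pics/w8.png');b=cv2.imread('pics/w9.png')
cv2.imwrite('pics/w89.png',np.vstack([cv2.resize(a[70:220,130:394],None,fx=2,fy=2,interpolation=2),cv2.resize(b[70:220,130:394],None,fx=2,fy=2,interpolation=2)]))
E
```

```text
clock: 9.77
eef_pos: [0.486, 0.1471, 0.2014]
tool_rot: [0.15, 0.989, -0.0, 0.0]
ft_force: [-0.3, -0.5, -2.5]
grip_width: 0.0591
grasp_force: 65.9
9.7667 {'seat': [(0.69, [328.8, 239.4])], 'pin_left': [(0.66, [350.0, 232.4])], 'articulator': [(0.7, [330.8, 224.9])]}
pin_left [0.5839 0.2262 0.0457] [0.0003 0.0003]
articulator [ 0.5974  0.2136 -0.0174] [0.0014 0.0014]
clock: 10.47
eef_pos: [0.4858, 0.2565, 0.2208]
tool_rot: [0.15, 0.989, -0.001, -0.0]
ft_force: [0.2, -1.1, -2.7]
grip_width: 0.0592
grasp_force: 66.7
10.4667 {'seat': [(0.2, [257.9, 245.9])]}
seat [ 0.6292  0.2111 -0.0469] [0.0061 0.0061]
pin_left [0.5839 0.2262 0.0457] [0.0003 0.0003]
articulator [ 0.5974  0.2136 -0.0174] [0.0014 0.0014]
```

View pics/w89.png

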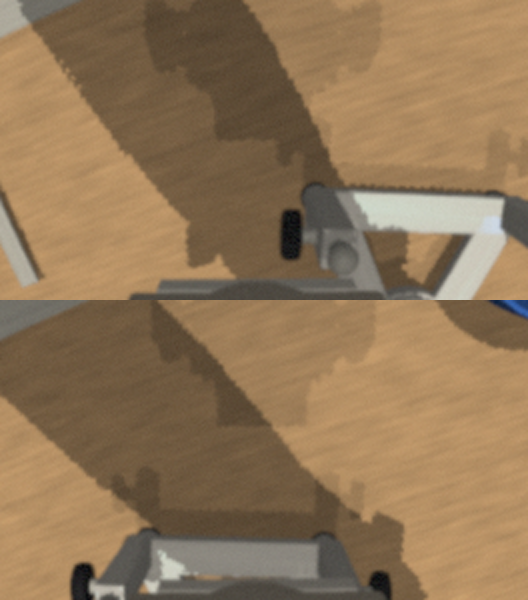

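The held cast (bottom of both views) hides the seat, and only the posts and knobs show, at (315,190) and (150,540). I'll move the tool further out so the seat appears higher in the picture.

```bash
N=seat,pin_left,articulator; python3 -m creep '[0.04,0,0,0,0.05,0.08,0,0,0,0.05,0.12,0,0,0,0.05,0.15,0,0,0,0.05,0.155,0,0,0,0.05,0.155,0,0,0,0.05,0.155,0,0,0,0.05,0.155,0,0,0,0.05]'
python3 m.py w10.png '[.587,.204,.038]' $N seat.pkl
python3 -m creep '[0,-0.04,0,0,0.05,0,-0.08,0,0,0.05,0,-0.12,0,0,0.05,0.01,-0.13,0,0,0.05,0.01,-0.13,0,0,0.05,0.01,-0.13,0,0,0.05,0.01,-0.13,0,0,0.05]'
python3 m.py w11.png '[.587,.204,.038]' $N seat.pkl
python3 - <<'E'
import cv2,numpy as np
a=cv2.imread('pics/w10.png');b=cv2.imread('pics/w11.png')
cv2.imwrite('pics/w1011.png',np.hstack([cv2.resize(a[70:260,150:280],None,fx=3,fy=3,interpolation=2),cv2.resize(b[70:260,256:390],None,fx=3,fy=3,interpolation=2)]))
E
```

```text
clock: 11.33
eef_pos: [0.6397, 0.2571, 0.2217]
tool_rot: [0.15, 0.989, -0.0, -0.0]
ft_force: [0.4, -0.8, -1.7]
grip_width: 0.0593
grasp_force: 66.6
11.3333 {'seat': [(0.78, [199.5, 137.9])], 'pin_left': [(0.85, [218.5, 130.0])], 'articulator': [(0.83, [209.2, 130.4])]}
seat [0.5915 0.2091 0.0228] [0.0081 0.0148 0.0082]
pin_left [0.5864 0.2279 0.0411] [0.0009 0.001  0.0006]
articulator [ 0.5887  0.2096 -0.0008] [0.0037 0.003  0.003 ]
clock: 12.12
eef_pos: [0.6505, 0.1283, 0.2218]
tool_rot: [0.149, 0.989, 0.0, 0.0]
ft_force: [0.1, -0.1, -3.2]
grip_width: 0.0591
grasp_force: 66.9
12.1167 {'pin_left': [(0.97, [326.2, 86.5]), (0.49, [311.5, 95.1])], 'articulator': [(0.75, [305.8, 91.7])]}
seat [0.5915 0.2091 0.0228] [0.0081 0.0148 0.0082]
pin_left [0.5863 0.2273 0.0409] [0.0015 0.0003 0.001  0.0018]
articulator [5.878e-01 2.092e-01 5.000e-04] [0.0041 0.0032 0.0024 0.0016]
```

View pics/w1011.png

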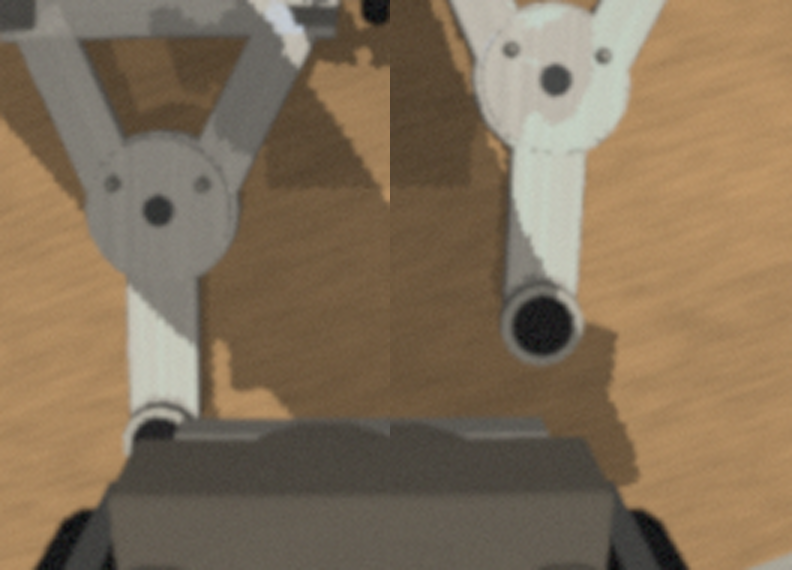

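Both views show the seat well. Left view: screw hole at (158,210), pins at (113,183) and (202,183). Right view: hole at (556,79), pins at (511,49) and (603,55), front table at (541,326). The held cast is at the bottom.

Run:
```python
from h import *
d=bot.camera('wrist'); o=bot.get_obs(); print(o['eef_pos'],o['tool_rot'])
A=dict(eef_pos=np.array([0.6397,0.2571,0.2217]),tool_rot=[.150,.989,0,0]); B=dict(eef_pos=np.array([0.6505,0.1283,0.2218]),tool_rot=[.1495,.989,0,0])
for q in(A,B): q['tool_rot']=np.r_[o['tool_rot'][:2],0,0]
fA=lambda x,y:(150+x/3,70+y/3); fB=lambda x,y:(256+(x-390)/3,70+y/3)
F={'hole':((158,210),(556,79),.038),'R':((113,183),(511,49),.044),'L':((202,183),(603,55),.044),'table':(None,(541,326),.042)}
for n,(a,b,z) in F.items():
    rs=[]
    if a: rs.append(wray(A,d,fA(*a)))
    rs.append(wray(B,d,fB(*b)))
    print(n,[(c+v*(z-c[2])/v[2]).round(4) for c,v in rs], [x if isinstance(x,list) else x.round(4) for x in tri(rs)] if a else '')
c=np.array
```

```text
[0.6505359  0.1287632  0.22129327] [ 1.48867574e-01  9.88857140e-01  2.51303518e-05 -4.74604086e-05]
hole [array([0.5923, 0.207 , 0.038 ]), array([0.5921, 0.2068, 0.038 ])] [array([0.5922, 0.2069, 0.0374]), [np.float64(7.810530637581576e-05), np.float64(7.810530637571702e-05)]]
R [array([0.5771, 0.1957, 0.044 ]), array([0.5773, 0.1932, 0.044 ])] [array([0.5772, 0.194 , 0.0377]), [np.float64(2.3758784447193125e-05), np.float64(2.37587844471983e-05)]]
L [array([0.5876, 0.2269, 0.044 ]), array([0.5879, 0.2249, 0.044 ])] [array([0.588 , 0.2261, 0.0388]), [np.float64(9.023280577237618e-05), np.float64(9.023280577236375e-05)]]
table [array([0.6789, 0.1762, 0.042 ])]
```

Run:
```python
from h import *
im=cv2.imread('pics/w11.png'); d=bot.camera('wrist')
g=im.astype(float).mean(2)
for c in (225,258,290): print(c,[(r,int(g[r,c])) for r in range(200,250)])
# tool-frame x of edges for rows in column ~258
T=np.array(d['T_tool_cam']);K=np.array(d['camera_matrix'])
for h in (.0354,.0134,-.0046,-.0126):
    out=[]
    for row in np.arange(206,240,2.):
        u=(np.array([258,row])-K[:2,2])/K[0,0];th=np.linalg.norm(u);v=T[:3,:3]@np.r_[u/th*np.sin(th),np.cos(th)]
        out.append((row,round(1000*(T[:3,3]+v*(-h-T[2,3])/v[2])[0],1)))
    print(h,out)
```

```text
225 [(200, 129), (201, 131), (202, 132), (203, 128), (204, 131), (205, 137), (206, 134), (207, 137), (208, 130), (209, 116), (210, 96), (211, 87), (212, 88), (213, 89), (214, 97), (215, 103), (216, 92), (217, 76), (218, 68), (219, 66), (220, 69), (221, 67), (222, 66), (223, 69), (224, 69), (225, 66), (226, 67), (227, 67), (228, 66), (229, 69), (230, 68), (231, 71), (232, 68), (233, 70), (234, 70), (235, 79), (236, 85), (237, 88), (238, 88), (239, 87), (240, 89), (241, 90), (242, 91), (243, 91), (244, 87), (245, 92), (246, 92), (247, 91), (248, 89), (249, 89)]
258 [(200, 82), (201, 83), (202, 84), (203, 88), (204, 86), (205, 88), (206, 86), (207, 88), (208, 86), (209, 86), (210, 80), (211, 74), (212, 67), (213, 65), (214, 68), (215, 66), (216, 68), (217, 69), (218, 69), (219, 70), (220, 69), (221, 67), (222, 68), (223, 68), (224, 66), (225, 72), (226, 69), (227, 71), (228, 66), (229, 69), (230, 68), (231, 63), (232, 67), (233, 71), (234, 74), (235, 81), (236, 84), (237, 90), (238, 90), (239, 89), (240, 90), (241, 89), (242, 91), (243, 93), (244, 93), (245, 91), (246, 90), (247, 91), (
[... 2545 characters left out ...]
p.float64(238.0), np.float64(-0.1))]
-0.0126 [(np.float64(206.0), np.float64(15.6)), (np.float64(208.0), np.float64(14.4)), (np.float64(210.0), np.float64(13.2)), (np.float64(212.0), np.float64(12.0)), (np.float64(214.0), np.float64(10.8)), (np.float64(216.0), np.float64(9.6)), (np.float64(218.0), np.float64(8.4)), (np.float64(220.0), np.float64(7.2)), (np.float64(222.0), np.float64(6.0)), (np.float64(224.0), np.float64(4.8)), (np.float64(226.0), np.float64(3.5)), (np.float64(228.0), np.float64(2.3)), (np.float64(230.0), np.float64(1.0)), (np.float64(232.0), np.float64(-0.2)), (np.float64(234.0), np.float64(-1.5)), (np.float64(236.0), np.float64(-2.8)), (np.float64(238.0), np.float64(-4.1))]
```

```bash
python3 -m creep '[-0.025,0.03,0,-0.034,0.05,-0.05,0.06,0,-0.034,0.05,-0.0673,0.0812,0,-0.034,0.05,-0.0673,0.0812,0,-0.034,0.05,-0.0673,0.0812,-0.03,-0.034,0.05,-0.0673,0.0812,-0.07,-0.034,0.05,-0.0673,0.0812,-0.11,-0.034,0.05,-0.0673,0.0812,-0.14,-0.034,0.05,-0.0673,0.0812,-0.15,-0.034,0.05,-0.0673,0.0812,-0.15,-0.034,0.05]'
python3 -m creep '[0,0,0,0,0.05,0,0,0,0,0.05,0,0,0,0,0.05]'
python3 -c "
from h import *
o=bot.get_obs();print(o['eef_pos'],o['tool_rot'],o['ft_force'],o['ft_torque'],np.pi-2*np.arctan2(*o['tool_rot'][1::-1]))"
```

```text
clock: 13.25
eef_pos: [0.581, 0.2078, 0.0677]
tool_rot: [0.166, 0.986, -0.002, -0.003]
ft_force: [-0.1, 0.0, -2.3]
grip_width: 0.0591
grasp_force: 66.6
clock: 13.5
eef_pos: [0.5859, 0.2094, 0.0744]
tool_rot: [0.167, 0.986, 0.001, 0.003]
ft_force: [-1.0, -0.3, -1.9]
grip_width: 0.0595
grasp_force: 66.6
[0.58585235 0.20943876 0.0744242 ] [0.16663226 0.98601479 0.0014176  0.00255162] [-1.00955396 -0.283557   -1.94764032] [ 0.03876697 -0.02964659 -0.04316099] 0.33482779902532966
```

```bash
python3 -m creep '[0,0,0,0,0.05,0,0,0,0,0.05,0,0,0,0,0.05,0,0,0,0,0.05]'
python3 -m creep '[0,0,-0.003,0,0.05,0,0,-0.006,0,0.05,0,0,-0.009,0,0.05,0,0,-0.009,0,0.05,0,0,-0.009,0,0.05]'
python3 -c "
from h import *
o=bot.get_obs();print(o['eef_pos'],o['ft_force'],o['ft_torque'])"
```

```text
clock: 13.83
eef_pos: [0.5838, 0.2087, 0.0719]
tool_rot: [0.167, 0.986, 0.0, 0.0]
ft_force: [-0.2, -0.2, -3.0]
grip_width: 0.0593
grasp_force: 66.6
clock: 14.25
eef_pos: [0.5831, 0.2085, 0.0617]
tool_rot: [0.167, 0.986, -0.0, -0.001]
ft_force: [0.0, -0.0, -2.7]
grip_width: 0.059
grasp_force: 66.6
[0.58313034 0.20849749 0.06165495] [ 0.00722734 -0.02182796 -2.72947343] [ 0.0176971   0.01449946 -0.01214705]
```

```bash
python3 -m creep '[0.0002,0.0013,0,0,0.05,0.0002,0.0013,-0.001,0,0.05,0.0002,0.0013,-0.002,0,0.05,0.0002,0.0013,-0.003,0,0.05,0.0002,0.0013,-0.004,0,0.05,0.0002,0.0013,-0.005,0,0.05,0.0002,0.0013,-0.006,0,0.05,0.0002,0.0013,-0.006,0,0.05,0.0002,0.0013,-0.006,0,0.05]'
python3 -c "
from h import *
o=bot.get_obs();print(o['eef_pos'],o['ft_force'],o['ft_torque'])"
```

```text
clock: 15.0
eef_pos: [0.5836, 0.2099, 0.0562]
tool_rot: [0.167, 0.986, -0.0, -0.0]
ft_force: [-0.6, -0.2, -3.1]
grip_width: 0.0591
grasp_force: 66.6
[0.58364716 0.20989471 0.0561998 ] [-0.55534273 -0.24911027 -3.10870877] [0.02792095 0.05917107 0.02273411]
```

```bash
python3 -m creep '[0,0,-0.0005,0,0.05,0,0,-0.001,0,0.05,0,0,-0.0015,0,0.05,0,0,-0.002,0,0.05,0,0,-0.0025,0,0.05,0,0,-0.003,0,0.05,0,0,-0.0035,0,0.05,0,0,-0.0035,0,0.05,0,0,-0.0035,0,0.05]'
python3 -c "
from h import *
o=bot.get_obs();print(o['eef_pos'],o['ft_force'],o['ft_torque'])"
```

```text
clock: 15.75
eef_pos: [0.5837, 0.2099, 0.0527]
tool_rot: [0.167, 0.986, -0.0, -0.0]
ft_force: [-0.2, 0.5, -3.5]
grip_width: 0.059
grasp_force: 66.6
[0.58367527 0.20990948 0.05272769] [-0.24129797  0.53712716 -3.47433437] [0.02681321 0.0319366  0.04987955]
```

```bash
python3 -m creep '[0,0,-0.0004,0,0.05,0,0,-0.0008,0,0.05,0,0,-0.0012,0,0.05,0,0,-0.0015,0,0.05,0,0,-0.0018,0,0.05,0,0,-0.0018,0,0.05,0,0,-0.0018,0,0.05]'
python3 -m creep '[0,0,-0.0003,0,0.05,0,0,-0.0003,0,0.05,0,0,-0.0003,0,0.05]'
```

```text
clock: 16.33
eef_pos: [0.5837, 0.2099, 0.051]
tool_rot: [0.167, 0.986, -0.0, -0.0]
ft_force: [0.0, 0.1, -2.6]
grip_width: 0.0594
grasp_force: 66.6
clock: 16.58
eef_pos: [0.5838, 0.21, 0.0508]
tool_rot: [0.167, 0.986, 0.0, 0.0]
ft_force: [0.1, 0.4, -2.8]
grip_width: 0.0591
grasp_force: 67.0
```

```bash
python3 -m creep '[0,0,-0.0003,0,0.05,0,0,-0.0003,0,0.05,0,0,-0.0003,0,0.05]'
python3 -m creep '[0,0,-0.0003,0,0.05,0,0,-0.0003,0,0.05,0,0,-0.0003,0,0.05]'
```

```text
clock: 16.83
eef_pos: [0.5838, 0.21, 0.0508]
tool_rot: [0.167, 0.986, 0.0, 0.0]
ft_force: [-1.3, -0.2, -0.0]
grip_width: 0.0591
grasp_force: 67.2
clock: 17.08
eef_pos: [0.5838, 0.21, 0.0507]
tool_rot: [0.167, 0.986, 0.0, 0.0]
ft_force: [-3.0, -1.0, 3.6]
grip_width: 0.0596
grasp_force: 67.6
```

```bash
python3 -m creep '[-0.0003,-0.0001,-0.0002,0,0.05,-0.0003,-0.0001,-0.0003,0,0.05,-0.0003,-0.0001,-0.0003,0,0.05,-0.0003,-0.0001,-0.0003,0,0.05]'
python3 -c "
from h import *
o=bot.get_obs();print(o['eef_pos'],o['ft_force'],o['ft_torque'])"
```

```text
clock: 17.42
eef_pos: [0.5838, 0.21, 0.0507]
tool_rot: [0.167, 0.986, 0.0, 0.001]
ft_force: [-2.5, -0.4, 5.4]
grip_width: 0.0592
grasp_force: 67.9
[0.5837917  0.20998335 0.050697  ] [-2.52459895 -0.44059939  5.37599635] [-0.2847327   0.51103023 -0.03544769]
```

```bash
python3 -m creep '[-0.0003,-0.0001,-0.0002,0,0.05,-0.0006,-0.0001,-0.0004,0,0.05,-0.0006,-0.0001,-0.0004,0,0.05,-0.0006,-0.0001,-0.0004,0,0.05,-0.0006,-0.0001,-0.0004,0,0.05]'
python3 -c "
from h import *
o=bot.get_obs();print(o['eef_pos'],o['ft_force'],o['ft_torque'])"
```

```text
clock: 17.83
eef_pos: [0.5838, 0.21, 0.0507]
tool_rot: [0.167, 0.986, 0.0, 0.001]
ft_force: [-1.7, -1.7, 6.5]
grip_width: 0.0593
grasp_force: 68.0
[0.58379898 0.20998579 0.05070937] [-1.68674322 -1.73439102  6.45501351] [-0.31462721  0.43735331 -0.04737929]
```

```bash
python3 -m creep '[-0.0002,-0.0003,-0.0003,0,0.05,-0.0002,-0.0004,-0.0006,0,0.05,-0.0002,-0.0004,-0.0006,0,0.05,-0.0002,-0.0004,-0.0006,0,0.05]'
python3 -c "
from h import *
for i in range(4):
  o,_=snap('side','end%d.png'%i);print(o['eef_pos'],o['ft_force'],o['ft_torque'])
import cv2
a=cv2.imread('pics/end3.png');cv2.imwrite('pics/endc.png',cv2.resize(a[190:310,140:290],None,fx=5,fy=5,interpolation=2))"
```

```text
clock: 18.17
eef_pos: [0.5838, 0.2099, 0.0507]
tool_rot: [0.167, 0.986, 0.001, 0.001]
ft_force: [-2.7, -0.2, 8.8]
grip_width: 0.0593
grasp_force: 68.3
[0.58379761 0.20994438 0.05070082] [-2.65303163 -0.17354148  8.82865788] [-0.25811963  0.59293884 -0.0460735 ]
[0.58378514 0.20995127 0.05068532] [-2.29305191  0.20833696  9.09644718] [-0.25145556  0.60285876  0.00563386]
[0.58377127 0.20996163 0.05067557] [-1.97171499  0.70022469  8.88062876] [-0.19938854  0.56458277 -0.02334481]
[0.58379767 0.20993253 0.05069678] [-2.21789108  0.9834527   8.89225945] [-0.21647983  0.58908376 -0.00644253]
```

View pics/endc.png

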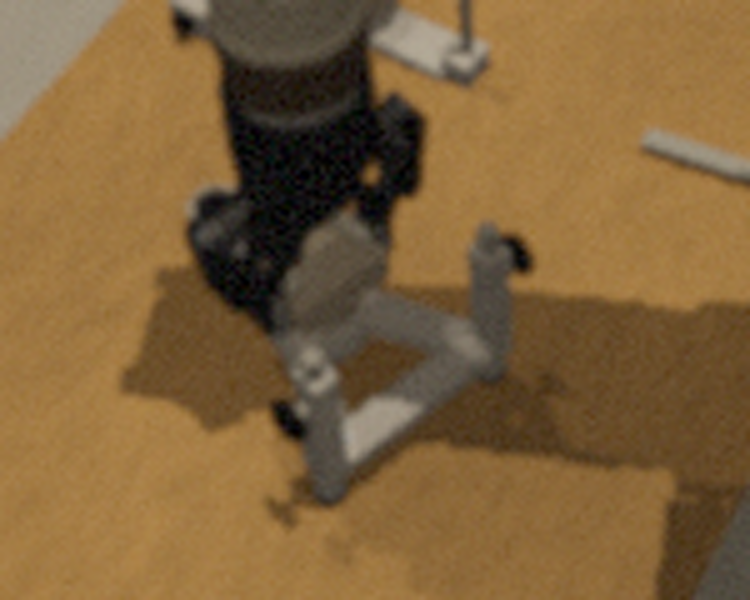

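The cast sits on the seat (crop (340,270)) between the posts, its flat back to the rear, and the posts are clear of the gripper. Its height, 0.0507, matches the expected home height. I'll press a little more and hold.

```bash
python3 -m creep '[-0.0002,0,-0.0003,0,0.05,-0.0002,0,-0.0003,0,0.05,-0.0002,0,-0.0003,0,0.05,-0.0002,0,-0.0003,0,0.05,-0.0002,0,-0.0003,0,0.05,-0.0002,0,-0.0003,0,0.05,-0.0002,0,-0.0003,0,0.05,-0.0002,0,-0.0003,0,0.05,-0.0002,0,-0.0003,0,0.05,-0.0002,0,-0.0003,0,0.05]'
for i in 1 2 3 4; do python3 -m creep '[0,0,0,0,0.05,0,0,0,0,0.05,0,0,0,0,0.05,0,0,0,0,0.05,0,0,0,0,0.05,0,0,0,0,0.05,0,0,0,0,0.05,0,0,0,0,0.05,0,0,0,0,0.05,0,0,0,0,0.05]' | grep -E 'clock|ft_f|eef'; done
```

```text
clock: 19.2
eef_pos: [0.5838, 0.21, 0.0507]
tool_rot: [0.167, 0.986, 0.001, 0.002]
ft_force: [-2.2, 0.3, 9.4]
grip_width: 0.0592
grasp_force: 68.5
clock: 20.03
eef_pos: [0.5838, 0.2099, 0.0507]
ft_force: [-2.4, -0.9, 9.5]
clock: 20.87
eef_pos: [0.5838, 0.2099, 0.0507]
ft_force: [-1.4, -0.4, 9.3]
clock: 21.7
eef_pos: [0.5838, 0.2099, 0.0507]
ft_force: [-1.5, -0.5, 9.1]
clock: 22.53
eef_pos: [0.5838, 0.21, 0.0507]
ft_force: [-2.7, 0.4, 9.5]
```

```bash
python3 -c "
from workcell import bot
print(bot.job_done())"
```

```text
the job is handed in; nothing more can be done
None
```

The smallest cast is home on the seat over both pins, front teeth forward, and the arm was still gripping and pressing it down at about 9.4 N (roughly 12 N on the seat with the cast's weight) when I handed in, after holding that push for over 3 s.

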